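# Open the child-resistant tablet tub

## Robot

A 7-joint arm with a two-finger parallel gripper is mounted at the origin on the work surface. World frame = base frame: x ahead of the robot, y to its left, z up, the work surface at z = 0. Lengths are in m, angles in degrees, forces in N, time in s.
With the tool pointing down it reaches from about 0.425 to 0.875 m from the base axis. Payload 4.7 kg.
Tool frame: the origin (TCP) lies at the very end of the fingers, on their centre line; the grasp point (between the pads) lies 19 mm behind it; z points along the fingers, y is the line along which they close (so a half turn about z gives the same grasp; the last joint's range is limited). The gripper opens to 87 mm and grips with 3 to 60 N. Pads are 19 mm wide; open, the fingers measure 117 mm over their backs; the gripper's body (75 mm by 190 mm) begins 51 mm behind the grasp point.
Start: joints at [67.214, 18.392, -4.016, 83.108, 1.295, 78.541, -3.26], TCP at [0.26, -0.596, 0.223] pointing down, gripper open.
Joint ranges: [-163.93, 163.93], [-17.29, 119.83], [-79.2, 71.16], [3.27, 140.29], [-89.18, 269.18], [5.43, 117.66], [-154.24, 154.24]. Speed limits (degrees/s): [147.25, 147.25, 180, 180, 180, 180, 180].

## Interface

Orientations are given as [roll, pitch, yaw] about the fixed x, y, z axes, in that order (R = Rz(yaw) Ry(pitch) Rx(roll)).
In Python, from cell import telemetry, cams, env gives the robot as it stands.
- The arm moves only by the tool arm_command, never from a script. Its argument "series" is text: rows parted by semicolons, each of 5 numbers parted by spaces: the shift along the tool's x, y, z in mm, then the turn about the tool's z in rad, then the closure in counts, from 0 (fully open) to 255 (shut). A call has 1 to 20 rows; each row shifts and turns the commanded pose from where the row before left it, along the tool's axes as they then stand; what a row does not reach is not made up. A row lasts 1/12 s, in which the tool goes at most 41.7 mm and 7.16 degrees, less where a joint would pass 70% of its speed; a pose out of reach is approached as far as the arm can. A call is refused whole if a number of a shift passes 41.7 or a number of a turn 0.125, either way. A call with a gripper value outside its range is refused whole. The fingers move at their own pace and stop on an object; "squeeze" is the grip in N (left out, the last holds). Time passes only in rows, so rows that do not move let the fingers close. It gives the time, the measured TCP pose, the force, the opening and the grip force at its end, in the units of the state.
- telemetry.get_obs(): the state, without advancing time (a new reading comes with each control period).
- cams.read_camera(name): name is "scene" or "top" or "wrist"; returns the picture (480x640x3 uint8, blue, green, red); there is no depth.
- cams.calibration(name): a dict with "K" (3x3 intrinsics, pixels), "origin" and "rotation" of the camera in the world; the wrist camera has in their place "hand_eye" (4x4, takes a point from camera to tool coordinates, whose origin is the TCP and whose axes are the flange's). Camera axes: x right, y down, z forward; pixel columns grow to the right and rows downward; lengths in m; the calibration is good to about 2 mm. A picture is of the moment at which its call begins: read the wrist's pose just before it. calibration takes no time and is no camera call.
- env.sign_off(): hands the job in; it is judged then, once.
The state is a dict: "time_s": time; "qpos": joint angles; "joint_velocities": joint speeds; "effort": joint torques, N m; "tool_pos": TCP position; "tool_rot": TCP orientation; "force": force on the tool from outside, world axes, zero at the start; "wrist_torque": the same for the moment, N m; "grip_width": finger opening in m; "grasp_force": force on a finger pad.
Only numpy, scipy, OpenCV 4.12 (cv2) and the standard library are available. Lean on these libraries where they do the work, as an engineer would, in place of code of your own. Each camera call takes 0.05 s, during which the arm holds its last target. There are 200 camera calls.

## Task

Open the tub of disinfectant tablets on the clinic desk: press its child-resistant cap down against the spring until you feel it bottom and, keeping it pressed, turn it anticlockwise (seen from above) until its tabs come free, then lift it off. Set the cap down gently in the steel tray, flat on its skirt with the finger bar up, and let go. Do not force the cap (never load it with more than about 25 N) and leave the other things on the desk where they are.

Things in the scene. Friction and masses are not known exactly. Their poses are not given: they have to be found in the camera images.
- tub: White round tablet tub, 84 mm in diameter, in a grey 120 x 120 x 22 mm weighted holder fixed to the desk; it cannot move. Origin: centre of the holder's underside, on the desk; z up along the tub's axis. Shoulder 80 mm above the desk, open neck (34 mm wide) ends 113 to 122 mm up. With the cap on, the cap's disc top is 130 mm and the top of its finger bar 156 mm above the desk.
- tub_seat (a point): Point on the tub's axis, 100 mm above the desk, where the cap's origin is while the cap is locked on; axes as the tub's. A sprung collar round the neck pushes the locked cap up with about 3.5 N, growing 0.35 N per mm pressed.
- tub_lugs (a point): Point on the tub's axis at the height of the neck's two outward lugs (on the tub's +x and -x), 106.5 mm above the desk. The cap's two inner tabs sit in pockets under them. A ridge beside each pocket stops turning until the cap is pressed 2.5 to 11.5 mm (it differs each time and cannot be seen); 1.5 mm deeper is a firm stop, so 4 to 13 mm down. Clockwise is always blocked.
- cap: Loose grey plastic child-resistant cap, about 80 g, 60 mm in diameter: hollow skirt and disc, 30 mm high, with a finger bar across its top. Origin: centre of the skirt's lower edge; z up. It starts locked on the tub with its x axis along the tub's x. More than 25 N between it and the tub, as when turning against the ridge or ramming the stop, damages it.
- cap_bar (a point): Centre of the cap's finger bar, 43 mm above the cap's origin; axes as the cap's. The bar stands on the disc: 46 mm long (along x), 14 mm thick (along y), 26 mm high; pinch it across its thickness.
- cap_disc (a point): Centre of the cap's disc top, 30 mm above its origin. At the firm stop the spring carries 5 to 8 N; 11 to 14 N in all holds the cap on the stop. Held so, it turns anticlockwise seen from above (positive about z). The tabs are clear of the lugs from about 0.85 to 2.2 rad of turn (1.2 rad is good); then it lifts straight up. It has 2 mm of radial play on the neck.
- tray: Shallow open steel tray, 180 mm (its x) x 150 mm (its y) outside, walls 18 mm high and 3 mm thick, fixed on the desk. Origin: centre of its underside.
- tray_in (a point): Centre of the tray's inner floor, 3 mm above the desk; axes as the tray's. The cap's origin is here when the cap stands in the middle of the tray.
- pump_bottle: Bystander: clear hand-sanitiser pump bottle, 60 mm in diameter, 147 mm tall, loose. Origin: centre of its underside.
- mug: Bystander: white mug, 76 mm in diameter, 90 mm tall, loose. Origin: centre of its underside.
- glove_box: Bystander: cardboard glove box 120 x 220 x 70 mm, loose. Origin: centre of its underside.
There are look-alikes about, which are no part of the job. What is shaped like the cap but black or red is not meant.

How it is judged:
By the outcome, as a careful person would: the job done as asked, in the order asked, and still so for the second after the job is handed in, with the robot touching nothing.
It also fails if it takes over 61 s, if anything falls off the work surface, if the arm or the gripper's body presses on something with over 40 N, if the wrist force passes 120 N, or if a joint passes its speed limit or range.

## Working session

There is one attempt and no reset: what is moved stays moved. The work goes in short steps, Python scripts to look and compute and a tool call to move; the robot and the scene stay as the last step left them, time stands still between calls to the robot, and variables do not carry over. Pictures are saved under pics/ and viewed, at most 10 in all, crops included, and the job is handed in when it is done.

Besides the shell and the picture viewer there is one more tool, called after "Request:" by a JSON object that holds its "api" and its "payload". arm_command: Moves the arm, as the interface text tells. Its arguments: {"type":"object","properties":{"series":{"type":"string"},"squeeze":{"type":"number"}},"required":["series"]}

```bash
ls; mkdir -p pics
python3 - <<'E'
from cell import telemetry,cams
import cv2
o=telemetry.get_obs();print(o)
for n in("scene","top"):
    im=cams.read_camera(n);cv2.imwrite(f"pics/{n}0.png",im);print(n,cams.calibration(n))
print(cams.calibration("wrist"))
E
```

```text
pics
{'time_s': 0.0, 'qpos': array([67.21305608, 18.4398817 , -4.01462639, 83.1736489 ,  1.29378933,
       78.53948537, -3.26067307]), 'joint_velocities': array([-0.0278391 ,  0.0274715 ,  0.05145132, -0.02175681, -0.02035321,
        0.0454337 ,  0.1164094 ]), 'effort': array([-8.47177180e-04, -4.91298580e+01, -4.04331805e-01, -3.12527490e+01,
       -6.37756381e-02,  4.37952520e-02,  1.59146066e-04]), 'tool_pos': array([ 0.25990997, -0.59518871,  0.22146303]), 'tool_rot': array([-1.79892152e+02,  4.71544637e-03,  2.35948967e+01]), 'force': array([-0.79110997, -0.56467627, -0.79850332]), 'wrist_torque': array([ 0.01940155,  0.00191035, -0.05153377]), 'grasp_force': 0.0, 'grip_width': 0.08695205863995811}
scene {'K': array([[567.76515905,   0.        , 319.40917317],
       [  0.        , 567.76515905, 243.41364302],
       [  0.        ,   0.        ,   1.        ]]), 'origin': array([ 1.14967364, -0.47397307,  1.15152128]), 'rotation': array([-1.42388993e+02,  3.72305512e-02,  4.38969649e+01])}
top {'K': array([[467.88048079,   0.        , 317.94421046],
       [  0.        , 467.88048079, 232.36983675],
       [  0.        ,   0.        ,   1.        ]]), 'origin': array([0.38441481, 0.0827603 , 1.09602914]), 'rotation': array([-168.78583216,   -1.37199297,  -89.71601696])}
{'K': array([[407.05237813,   0.        , 322.54032476],
       [  0.        , 407.05237813, 238.85498537],
       [  0.        ,   0.        ,   1.        ]]), 'hand_eye': array([[ 7.71157928e-05, -9.53053583e-01, -3.02801689e-01,
         8.39392947e-02],
       [ 9.99999728e-01, -1.48583902e-04,  7.22334782e-04,
         1.91985646e-04],
       [-7.33415208e-04, -3.02801662e-01,  9.53053312e-01,
        -1.63071371e-01],
       [ 0.00000000e+00,  0.00000000e+00,  0.00000000e+00,
         1.00000000e+00]])}
```

View pics/scene0.png

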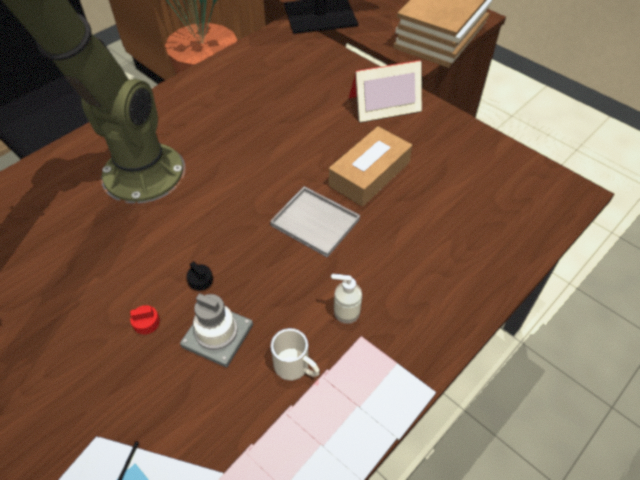

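View pics/top0.png

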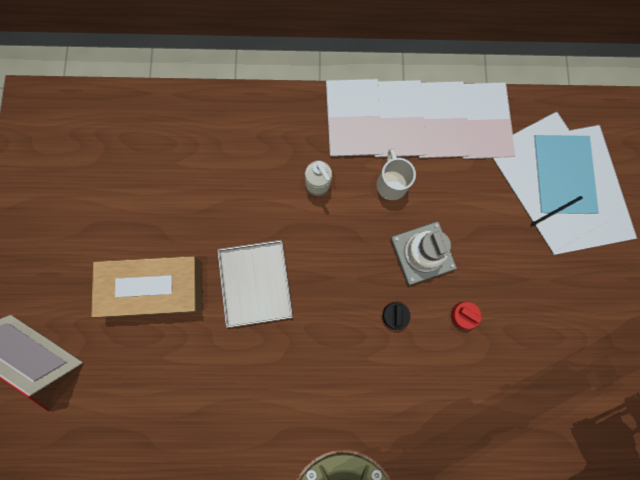

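Candidates for the cap: grey cap on the tub (scene 208,308; top 434,245), black look-alike (scene 199,277; top 397,316), red look-alike (scene 144,319; top 467,316). I choose the grey one on the tub. The tray is at top (255,284), the mug at (395,180), the pump at (318,178) and the glove box at (145,287).

```bash
cat > h.py <<'E'
import numpy as np,cv2
from scipy.spatial.transform import Rotation as R
from cell import telemetry,cams
def rot(r): return R.from_euler('xyz',r,degrees=True).as_matrix()
def pose(name,o=None):
    c=cams.calibration(name)
    if name!="wrist": return c["K"],rot(c["rotation"]),np.array(c["origin"])
    T=c["hand_eye"];Rt=rot(o["tool_rot"])
    return c["K"],Rt@T[:3,:3],Rt@T[:3,3]+o["tool_pos"]
def cast(P,uv,z):
    K,Rm,t=P;uv=np.atleast_2d(uv).astype(float)
    d=(Rm@np.linalg.inv(K)@np.c_[uv,np.ones(len(uv))].T).T
    return t+d*((z-t[2])/d[:,2])[:,None]
def proj(P,X):
    K,Rm,t=P;p=(K@Rm.T@(np.atleast_2d(X)-t).T).T
    return p[:,:2]/p[:,2:]
E
python3 - <<'E'
from h import *
P=pose("top");S=pose("scene")
c=cast(P,[(392,238),(440,222),(457,264),(410,284)],.022);print("holder",c.round(3),c.mean(0),np.diff(c,axis=0).round(3))
print("check scene",proj(S,c).round())
t=cast(P,[(219,248),(283,241),(292,318),(226,327)],.018);print("tray",t.round(3),t.mean(0),np.diff(t,axis=0).round(3))
print(proj(S,t).round())
b=cast(P,[(434,245)],.156);print("bar",b,proj(S,b))
a=cv2.imread("pics/top0.png")[195:305,370:480];b=cv2.imread("pics/scene0.png")[270:380,160:270]
cv2.imwrite("pics/crop0.png",np.hstack([cv2.resize(i,(400,400),interpolation=2) for i in(a,b)]))
E
```

```text
holder [[ 0.586 -0.116  0.022]
 [ 0.625 -0.231  0.022]
 [ 0.526 -0.266  0.022]
 [ 0.478 -0.154  0.022]] [ 0.55381072 -0.19165704  0.022     ] [[ 0.04  -0.115  0.   ]
 [-0.1   -0.035  0.   ]
 [-0.047  0.111  0.   ]]
check scene [[250. 320.]
 [223. 365.]
 [181. 347.]
 [207. 303.]]
tray [[0.559 0.288 0.018]
 [0.577 0.14  0.018]
 [0.4   0.116 0.018]
 [0.379 0.264 0.018]] [0.47889434 0.20168298 0.018     ] [[ 0.018 -0.148  0.   ]
 [-0.177 -0.024  0.   ]
 [-0.021  0.148  0.   ]]
[[359. 218.]
 [325. 254.]
 [269. 222.]
 [304. 188.]]
bar [[ 0.54686062 -0.17696465  0.156     ]] [[209.28402825 295.14583938]]
```

View pics/crop0.png

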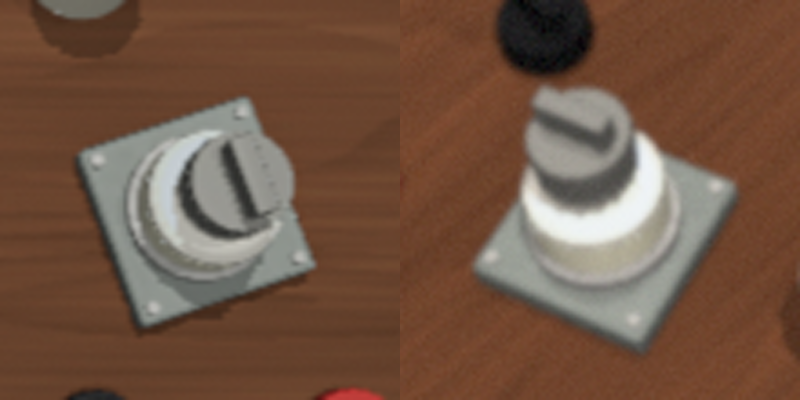

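The crop confirms a grey cap with its finger bar on the white tub. The bar runs parallel to the holder's side, with world yaw about 20°. I'm moving above it for a close wrist look.

Request:
{"api": "arm_command", "payload": {"series": "15 -9 -2 0 0;29 -17 -2 0 0;29 -17 -2 0 0;29 -17 -2 0 0;29 -17 -2 0 0;29 -17 -2 0 0;29 -17 -2 0 0;29 -17 -2 0 0;29 -17 -2 0 0;29 -17 -2 0 0;29 -17 -2 0 0;29 -17 -2 0 0;29 -17 -2 0 0;29 -17 -2 0 0;29 -17 -2 0 0;10 -6 0 0 0;0 0 0 0 0;0 0 0 0 0", "squeeze": 25}}

```text
time_s: 1.6
tool_pos: [0.5536, -0.1913, 0.252]
tool_rot: [-180.0, 0.1, 23.7]
force: [0.1, -1.8, -1.0]
grip_width: 0.0873
grasp_force: 0.0
```

Run:
```python
from h import *
o=telemetry.get_obs();im=cams.read_camera("wrist");cv2.imwrite("pics/w1.png",im)
np.save("w1.npy",np.r_[o["tool_pos"],o["tool_rot"]]);print(o["time_s"],o["tool_pos"],o["tool_rot"],o["force"],o["qpos"])
```

```text
1.6 [ 0.55355183 -0.19127241  0.25197637] [-1.79988772e+02  7.89957336e-02  2.36664002e+01] [ 0.12676637 -1.78514565 -0.95151894] [ 36.47050723  11.22316632 -23.10011122  89.43375087   4.48246784
  80.32159831 -53.32706576]
```

View pics/w1.png

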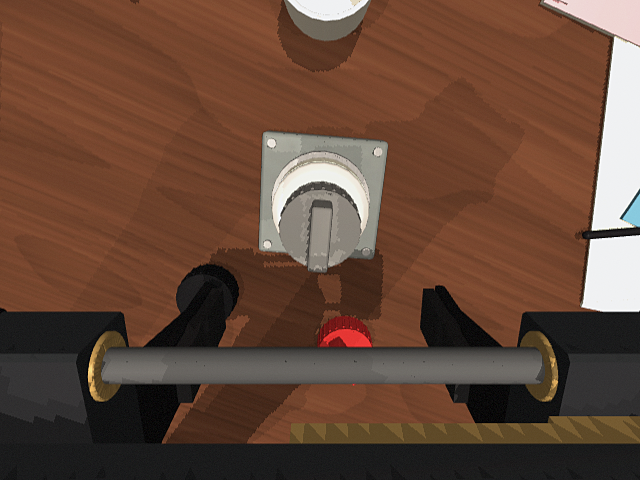

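Run:
```python
import cv2
im=cv2.imread("pics/w1.png")[120:290,250:400]
cv2.imwrite("pics/crop1.png",cv2.resize(im,None,fx=3.5,fy=3.5,interpolation=2))
```

```text
(no output)
```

View pics/crop1.png

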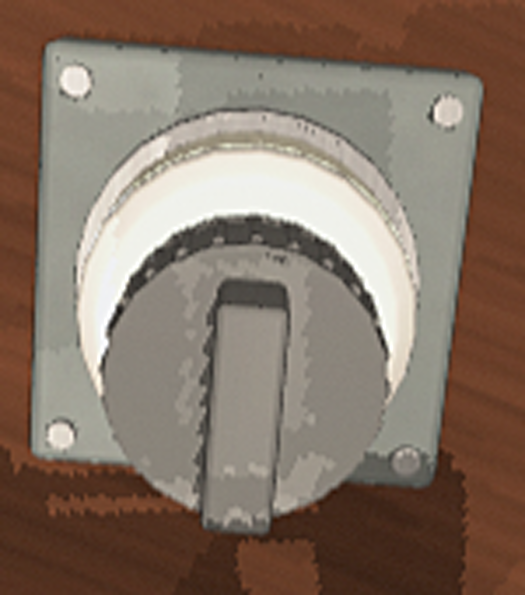

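The wrist crop shows the bar's top face with corners near crop (217,305), (288,310), (270,533), (203,527), the disc centre near (247,380), and the holder corners.

Run:
```python
from h import *
p=np.load("w1.npy");o=dict(tool_pos=p[:3],tool_rot=p[3:]);P=pose("wrist",o)
f=lambda c:np.array(c)/3.5+[250,120]
def ang(v): return np.degrees(np.arctan2(v[1],v[0]))
b=cast(P,f([(217,305),(288,310),(270,533),(203,527)]),.156)
h=cast(P,f([(47,40),(483,77),(433,487),(33,458)]),.022)
for n,c in(("bar",b),("hold",h)):
    d=np.diff(np.r_[c,c[:1]],axis=0);print(n,c.mean(0).round(4),np.linalg.norm(d,axis=1).round(4),[round(ang(x),1) for x in d])
e=cast(P,f([(103,370),(390,380)]),.130);print("disc",e.mean(0),np.linalg.norm(e[0]-e[1]))
Rt=rot(p[3:]);print("bar in tool mm",(Rt.T@(b.mean(0)-p[:3])*1e3).round(1),"hold",(Rt.T@(h.mean(0)-p[:3])*1e3).round(1))
```

```text
bar [ 0.5533 -0.1898  0.156 ] [0.0133 0.0449 0.0132 0.0446] [np.float64(-70.5), np.float64(-160.4), np.float64(108.1), np.float64(19.7)]
hold [ 0.5535 -0.1903  0.022 ] [0.1173 0.118  0.1176 0.1186] [np.float64(-71.0), np.float64(-160.7), np.float64(109.3), np.float64(19.2)]
disc [ 0.55507464 -0.18938489  0.13      ] 0.05974040389069699
bar in tool mm [ 0.5 -1.4 96. ] hold [  0.6  -0.9 230. ]
```

Request:
{"api": "arm_command", "payload": {"series": "0.5 -1.2 10 0.076 0;0 0 20 0 0;0 0 25 0 0;0 0 25 0 0;0 0 20 0 0;0 0 10 0 0;0 0 5 0 0;0 0 0 0 0;0 0 0 0 0;0 0 0 0 0", "squeeze": 25}}

```text
time_s: 2.48
tool_pos: [0.5547, -0.1907, 0.1391]
tool_rot: [179.9, -0.1, 19.2]
force: [0.4, -0.2, 0.1]
grip_width: 0.0868
grasp_force: 0.0
```

Request:
{"api": "arm_command", "payload": {"series": "-1 -1 3 0 0;0 0 3 0 0;0 0 1 0 0;0 0 0 0 0"}}

```text
time_s: 2.82
tool_pos: [0.5524, -0.1893, 0.1303]
tool_rot: [-180.0, 0.0, 19.3]
force: [-0.1, 0.2, -0.3]
grip_width: 0.0873
grasp_force: 0.0
```

Request:
{"api": "arm_command", "payload": {"series": "0 0 0 0 255;0 0 0 0 255;0 0 0 0 255;0 0 0 0 255;0 0 0 0 255;0 0 0 0 255;0 0 0 0 255;0 0 0 0 255;0 0 0 0 255;0 0 0 0 255", "squeeze": 20}}

```text
time_s: 3.65
tool_pos: [0.5526, -0.1894, 0.1306]
tool_rot: [180.0, -0.0, 19.2]
force: [-0.3, -0.2, -0.1]
grip_width: 0.0283
grasp_force: 0.0
```

Request:
{"api": "arm_command", "payload": {"series": "0 0 0 0 255;0 0 0 0 255;0 0 0 0 255;0 0 0 0 255;0 0 0 0 255;0 0 0 0 255;0 0 0 0 255"}}

```text
time_s: 4.23
tool_pos: [0.5525, -0.1894, 0.1305]
tool_rot: [180.0, 0.0, 19.2]
force: [-1.6, 0.7, -0.0]
grip_width: 0.0137
grasp_force: 20.0
```

Gripped on the bar (13.7 mm). I'll press in small steps and watch the force.

Request:
{"api": "arm_command", "payload": {"series": "0 0 1 0 255;0 0 0.5 0 255;0 0 0 0 255"}}

```text
time_s: 4.48
tool_pos: [0.5526, -0.1894, 0.1293]
tool_rot: [180.0, -0.0, 19.2]
force: [-0.7, 0.9, 2.5]
grip_width: 0.014
grasp_force: 20.0
```

Request:
{"api": "arm_command", "payload": {"series": "0 0 1 0 255;0 0 0 0 255;0 0 0 0 255"}}

```text
time_s: 4.73
tool_pos: [0.5526, -0.1894, 0.1282]
tool_rot: [180.0, -0.0, 19.2]
force: [-1.2, 0.2, 3.0]
grip_width: 0.0139
grasp_force: 20.0
```

Request:
{"api": "arm_command", "payload": {"series": "0 0 1 0 255;0 0 0 0 255;0 0 0 0 255"}}

```text
time_s: 4.98
tool_pos: [0.5526, -0.1894, 0.1271]
tool_rot: [180.0, -0.0, 19.2]
force: [-1.0, 1.6, 4.9]
grip_width: 0.0133
grasp_force: 20.0
```

Request:
{"api": "arm_command", "payload": {"series": "0 0 1 0 255;0 0 0 0 255;0 0 0 0 255"}}

```text
time_s: 5.23
tool_pos: [0.5526, -0.1894, 0.1261]
tool_rot: [180.0, -0.0, 19.2]
force: [-1.6, 0.5, 4.2]
grip_width: 0.014
grasp_force: 20.0
```

Request:
{"api": "arm_command", "payload": {"series": "0 0 0.7 0 255;0 0 0 0 255;0 0 0 0 255"}}

```text
time_s: 5.48
tool_pos: [0.5526, -0.1894, 0.1254]
tool_rot: [180.0, -0.0, 19.2]
force: [-2.3, 1.1, 4.9]
grip_width: 0.0137
grasp_force: 20.0
```

Request:
{"api": "arm_command", "payload": {"series": "0 0 0.7 0 255;0 0 0 0 255;0 0 0 0 255"}}

```text
time_s: 5.73
tool_pos: [0.5526, -0.1894, 0.1247]
tool_rot: [180.0, -0.0, 19.2]
force: [-2.1, 0.5, 4.6]
grip_width: 0.0139
grasp_force: 20.0
```

Request:
{"api": "arm_command", "payload": {"series": "0 0 0.8 0 255;0 0 0 0 255;0 0 0 0 255"}}

```text
time_s: 5.98
tool_pos: [0.5526, -0.1894, 0.1239]
tool_rot: [180.0, -0.0, 19.2]
force: [-2.4, 0.0, 5.1]
grip_width: 0.0138
grasp_force: 20.1
```

Request:
{"api": "arm_command", "payload": {"series": "0 0 0.8 0 255;0 0 0 0 255;0 0 0 0 255"}}

```text
time_s: 6.23
tool_pos: [0.5526, -0.1894, 0.1239]
tool_rot: [180.0, -0.0, 19.2]
force: [-3.6, 1.7, 9.4]
grip_width: 0.014
grasp_force: 20.3
```

Request:
{"api": "arm_command", "payload": {"series": "0 0 0.8 0 255;0 0 0 0 255;0 0 0 0 255"}}

```text
time_s: 6.48
tool_pos: [0.5527, -0.1894, 0.1239]
tool_rot: [180.0, -0.0, 19.2]
force: [-5.1, 1.4, 12.1]
grip_width: 0.0139
grasp_force: 20.5
```

Bottomed at z = 0.1239 with 12 N. I'm turning anticlockwise while it stays pressed.

Request:
{"api": "arm_command", "payload": {"series": "0 0 0.1 -0.05 255;0 0 0 -0.05 255;0 0 0 -0.05 255", "squeeze": 30}}

```text
time_s: 6.73
tool_pos: [0.5535, -0.1895, 0.1239]
tool_rot: [179.9, -0.1, 27.9]
force: [-2.9, 2.6, 12.1]
grip_width: 0.014
grasp_force: 30.6
```

Request:
{"api": "arm_command", "payload": {"series": "0 0 0 -0.06 255;0 0 0 -0.06 255;0 0 0 -0.06 255;0 0 0 0 255"}}

```text
time_s: 7.07
tool_pos: [0.5532, -0.1894, 0.1239]
tool_rot: [179.9, -0.0, 38.3]
force: [-4.1, 1.5, 12.4]
grip_width: 0.0135
grasp_force: 30.8
```

Request:
{"api": "arm_command", "payload": {"series": "0 0 0 -0.07 255;0 0 0 -0.07 255;0 0 0 -0.07 255;0 0 0 -0.05 255;0 0 0 0 255"}}

```text
time_s: 7.48
tool_pos: [0.554, -0.1899, 0.1239]
tool_rot: [179.8, -0.1, 53.2]
force: [-1.5, -0.1, 11.0]
grip_width: 0.0136
grasp_force: 30.7
```

Request:
{"api": "arm_command", "payload": {"series": "0 0 0.1 -0.07 255;0 0 0 -0.07 255;0 0 0 -0.07 255;0 0 0 -0.07 255;0 0 0 0 255"}}

```text
time_s: 7.9
tool_pos: [0.5533, -0.1893, 0.1239]
tool_rot: [179.9, -0.0, 69.3]
force: [-3.6, 1.9, 12.1]
grip_width: 0.0142
grasp_force: 30.9
```

Request:
{"api": "arm_command", "payload": {"series": "0 0 0 -0.07 255;0 0 0 -0.07 255;0 0 0 -0.07 255;0 0 0 -0.07 255;0 0 0 -0.06 255;0 0 0 0 255;0 0 0 0 255"}}

```text
time_s: 8.48
tool_pos: [0.5542, -0.1899, 0.1239]
tool_rot: [179.8, 0.1, 88.6]
force: [-1.4, 0.8, 11.4]
grip_width: 0.014
grasp_force: 30.9
```

Run:
```python
from h import *
o=telemetry.get_obs();print(o["force"],o["wrist_torque"],o["tool_rot"])
cv2.imwrite("pics/w2.png",cams.read_camera("wrist"))
```

```text
[-1.37307369  0.79494688 11.35534178] [0.14625976 0.31110355 0.0134639 ] [1.79785912e+02 8.24042123e-02 8.85843193e+01]
```

View pics/w2.png

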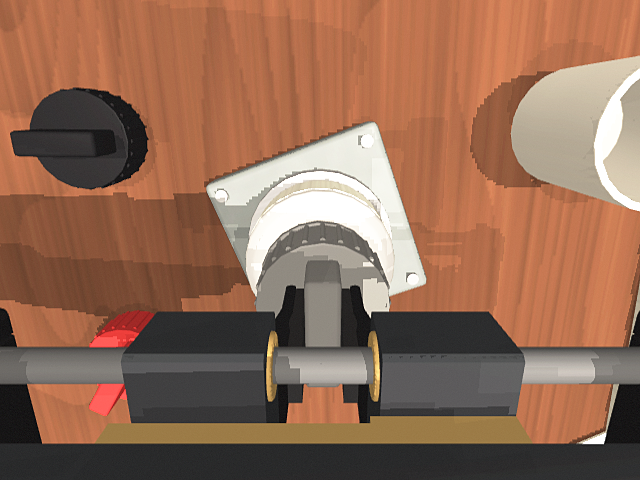

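The bar at (322,310) is still aligned between the pads, so the cap has turned with the tool by 69°. I'm lifting straight up.

Request:
{"api": "arm_command", "payload": {"series": "0 0 -2 0 255;0 0 -3 0 255;0 0 -4 0 255;0 0 -5 0 255;0 0 -5 0 255;0 0 0 0 255"}}

```text
time_s: 9.03
tool_pos: [0.5522, -0.1894, 0.1413]
tool_rot: [-180.0, 0.0, 88.6]
force: [0.0, 0.5, -0.6]
grip_width: 0.0137
grasp_force: 30.0
```

Request:
{"api": "arm_command", "payload": {"series": "0 0 -10 0 255;0 0 -20 0 255;0 0 -20 0 255;0 0 -20 0 255;0 0 -15 0 255;0 0 -5 0 255;0 0 0 0 255"}}

```text
time_s: 9.62
tool_pos: [0.5531, -0.1895, 0.2325]
tool_rot: [179.9, 0.1, 88.6]
force: [-0.1, -0.4, -1.1]
grip_width: 0.0137
grasp_force: 30.0
```

Request:
{"api": "arm_command", "payload": {"series": "8 -2 0 0 255;18 -4 0 0 255;28 -6 0 0 255;28 -6 0 0 255;28 -6 0 0 255;28 -6 0 0 255;28 -6 0 0 255;28 -6 0 0 255;28 -6 0 0 255;28 -6 0 0 255;28 -6 0 0 255;28 -6 0 0 255;28 -6 0 0 255;28 -6 0 0 255;18 -4 0 0 255;9 -1 0 0 255;0 0 0 0 255;0 0 0 0 255"}}

```text
time_s: 11.12
tool_pos: [0.4786, 0.2012, 0.2303]
tool_rot: [-179.9, 0.1, 88.6]
force: [-0.2, 0.3, -1.1]
grip_width: 0.0137
grasp_force: 30.0
```

Run:
```python
from h import *
o=telemetry.get_obs();P=pose("wrist",o);im=cams.read_camera("wrist");cv2.imwrite("pics/w3.png",im)
np.save("w3.npy",np.r_[o["tool_pos"],o["tool_rot"]]);print(o["tool_pos"],o["tool_rot"],o["force"],o["grip_width"])
```

```text
[0.47856987 0.20124719 0.23025761] [-1.79927852e+02  7.23690095e-02  8.86269415e+01] [-0.18352669  0.28974965 -1.06550061] 0.013726339121643606
```

View pics/w3.png

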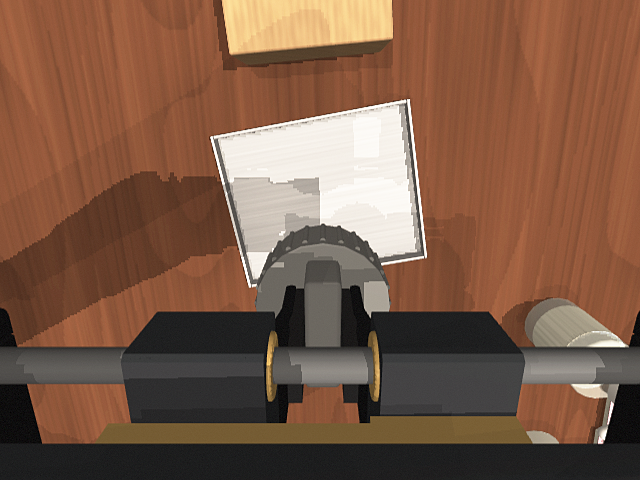

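The cap is held level. The tray corners are at (211,137), (409,100), (426,258), (248,288), and the glove box at the top is clear.

Run:
```python
from h import *
p=np.load("w3.npy");P=pose("wrist",dict(tool_pos=p[:3],tool_rot=p[3:]))
c=cast(P,[(211,137),(409,100),(426,258),(248,288)],.018);m=c.mean(0);print(c.round(3),m)
print("tool mm",(rot(p[3:]).T@(np.r_[m[:2],.0335]-p[:3])*1e3).round(1))
```

```text
[[0.38  0.263 0.018]
 [0.556 0.29  0.018]
 [0.579 0.143 0.018]
 [0.402 0.115 0.018]] [0.47920142 0.20293545 0.018     ]
tool mm [  2.    0.8 196.8]
```

Request:
{"api": "arm_command", "payload": {"series": "2 1 12 0 255;0 0 25 0 255;0 0 30 0 255;0 0 30 0 255;0 0 30 0 255;0 0 25 0 255;0 0 18 0 255;0 0 10 0 255;0 0 5 0 255;0 0 2 0 255;0 0 0 0 255;0 0 0 0 255"}}

```text
time_s: 12.17
tool_pos: [0.4813, 0.2037, 0.045]
tool_rot: [179.9, -0.0, 88.5]
force: [-0.5, -0.1, -0.7]
grip_width: 0.014
grasp_force: 30.0
```

Request:
{"api": "arm_command", "payload": {"series": "0 0 3 0 255;0 0 3 0 255;0 0 2 0 255;0 0 1 0 255;0 0 0 0 255;0 0 0 0 255"}}

```text
time_s: 12.67
tool_pos: [0.4803, 0.2035, 0.035]
tool_rot: [-180.0, 0.0, 88.6]
force: [0.6, 0.1, -1.6]
grip_width: 0.0138
grasp_force: 30.0
```

Request:
{"api": "arm_command", "payload": {"series": "0 0 0.7 0 255;0 0 0.5 0 255;0 0 0 0 255;0 0 0 0 255"}}

```text
time_s: 13.0
tool_pos: [0.4803, 0.2035, 0.0338]
tool_rot: [-180.0, 0.0, 88.6]
force: [-0.5, 1.2, -1.3]
grip_width: 0.014
grasp_force: 30.0
```

Request:
{"api": "arm_command", "payload": {"series": "0 0 0.5 0 255;0 0 0.3 0 255;0 0 0 0 255;0 0 0 0 255"}}

```text
time_s: 13.33
tool_pos: [0.4804, 0.2036, 0.0335]
tool_rot: [180.0, 0.0, 88.6]
force: [-1.7, -1.1, 5.6]
grip_width: 0.0139
grasp_force: 30.0
```

The cap is standing on the tray floor. I'm releasing it.

Request:
{"api": "arm_command", "payload": {"series": "0 0 -0.4 0 255;0 0 0 0 230;0 0 0 0 200;0 0 0 0 170;0 0 0 0 140;0 0 0 0 110;0 0 0 0 90;0 0 0 0 90;0 0 0 0 90;0 0 0 0 90;0 0 0 0 90;0 0 0 0 90"}}

```text
time_s: 14.33
tool_pos: [0.4804, 0.2037, 0.0335]
tool_rot: [180.0, -0.0, 88.6]
force: [-0.6, 0.5, 3.0]
grip_width: 0.0555
grasp_force: 1.2
```

Request:
{"api": "arm_command", "payload": {"series": "0 0 -2 0 90;0 0 -5 0 90;0 0 -15 0 90;0 0 -25 0 90;0 0 -30 0 90;0 0 -40 0 90;0 0 -30 0 90;0 0 -15 0 90;-30 0 0 0 90;-40 0 0 0 90;-40 0 0 0 90;-30 0 0 0 90;0 0 0 0 90;0 0 0 0 90"}}

```text
time_s: 15.5
tool_pos: [0.4768, 0.0613, 0.1955]
tool_rot: [180.0, 0.0, 88.3]
force: [1.0, 1.0, -0.0]
grip_width: 0.0564
grasp_force: 0.0
```

Run:
```python
from h import *
print(telemetry.get_obs()["force"])
t=cams.read_camera("top")[150:350,80:480];s=cams.read_camera("scene")[160:390,120:420];w=cams.read_camera("wrist")
cv2.imwrite("pics/end.png",np.vstack([cv2.resize(t,(600,300),interpolation=2),np.hstack([cv2.resize(s,(330,253),interpolation=2),cv2.resize(w,(270,253))])]))
```

```text
[ 0.98616073  1.03448797 -0.02059382]
```

View pics/end.png

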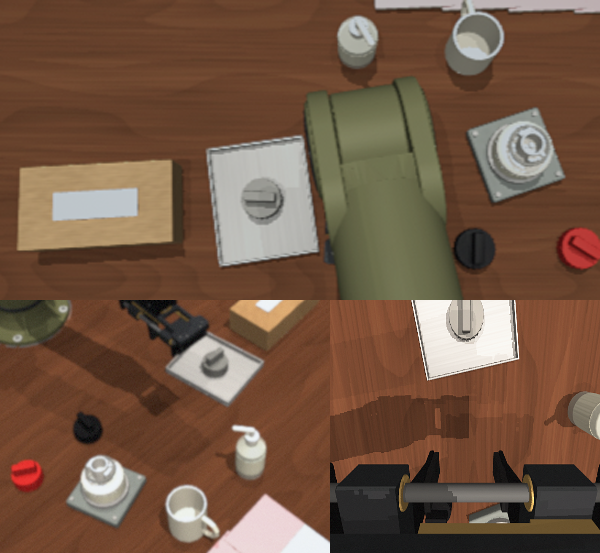

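The cap stands flat in the tray with its bar up (262,199 in the top panel). The tub is open, and the bystanders and look-alikes haven't moved.

```bash
python3 -c "
from cell import env
print(env.sign_off())"
```

```text
the job is handed in; nothing more can be done
None
```

The tub is open, the grey cap stands flat in the steel tray with its finger bar up, the arm is clear, and the job was handed in at about 16 s; pressing force read about 12 N, well under 25 N.

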